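# Start the ice maker through its hatch and shut the lid

## Task

Switch the counter-top ice maker on: reach down through its open hatch with the fingertips and gently press the flat black paddle of the shut-off arm all the way down to its lower stop, then push the sliding hatch lid fully shut. Touch nothing of the machine but the arm and the lid, not even the hatch frame, and leave the scoop, the bottle and the stack of cups where they are.

Things in the scene. Friction and masses are not known exactly. Their poses are not given: they have to be found in the camera images.
- ice_maker: White counter-top ice maker with a steel top, fixed to the counter, 360 (x) x 310 (y) x 250 mm high. Its frame: origin on the counter vertically below the centre of the hatch window, x from its front (control strip, near the robot) to its back, y to the left, z up. Outer faces at x -90 and +270, y -200 and +110 mm, top at z 250 mm.
- hatch_frame: Steel top plate of the ice maker, 6 mm thick, upper face at z 250 mm, with the open hatch window 120 x 120 mm (x and y -60 to +60 mm in the ice maker's frame). Two lid rails, 10 mm high, run along x at y +-75 to +-83 mm (x -78 to +262); a 6 mm high rubber lid stop lies at x -82 to -75 mm. Must not be touched. Origin and axes of the ice maker.
- cabinet: The fixed rest of the ice maker: white walls and bin below the window, with the aluminium ice mould (x from 36 mm back, up to z 199 mm) under its rear part and a white control box (x from 32 mm back, y from 48 mm, up to z 238 mm) in its rear left corner. Must not be touched. Same origin and axes as the ice maker.
- shutoff_arm (a joint): Angle of the shut-off arm (rad): 0 = upper stop (off), 0.45 = lower stop (on). It turns on a shaft along y at x 58, z 230 mm in the ice maker's frame and reaches forward (-x) from there; at 0 it slopes 0.10 rad upward to its free end, at 0.45 it slopes 0.35 rad downward. A stiff hinge: it takes about 4 N at the paddle and stays where it is left; rubber-buffered stops.
- paddle: Flat black plastic paddle at the free end of the shut-off arm, 34 (x) x 60 (y) x 6 mm, origin at its centre, 70 mm in front of the arm's shaft. It goes down some 31 mm from stop to stop. It tilts with the arm.
- paddle_top (a point): Centre of the paddle's upper face, the place to press: about 10 mm below the hatch frame's upper face at the upper stop, about 41 mm below it at the lower stop.
- hatch_lid (a joint): Opening of the sliding lid (m): 0 = shut, 0.17 = fully back. It starts 0.13 to 0.17 open. Sliding it takes about 2 N and it stays where it is left.
- lid_edge (a point): Middle of the upper edge of the lid's upturned flange: a strip 4 mm thick, 148 mm long (y), 18 mm high on the front edge of the grey lid plate. The plate (5 mm thick, upper face 18 mm below this point and 6.5 mm above the hatch frame) runs back 140 mm from it. Pushing the flange's back face toward the machine's front (-x) shuts the lid; shut, this point is at x -70 mm in the ice maker's frame.
- scoop: Aluminium ice scoop, 203 mm long, 56 mm wide, 31 mm high, lying loose on the right-hand part (-y) of the ice maker's top, origin on its underside at the back of the pan. Bystander.
- bottle: Green glass bottle, 76 mm across, 280 mm high, standing on the counter to the right of the ice maker, origin under its base. Bystander.
- cup_stack: Stack of nested clear plastic cups, 77 mm across, about 168 mm high, standing on the counter to the left of the ice maker, origin under its base. Bystander.

How it is judged:
On the way, in this order (a step that is already met when the one before it is completed fails the run):
1. the shut-off arm is pressed down to its lower stop while the hatch is open (value of joint shutoff_arm above 0.39 rad and value of joint hatch_lid above 0.09 m), for 0.2 s.
2. the lid is pushed fully shut (value of joint hatch_lid below 0.005 m), for 0.2 s.
At the end, for the whole second after the job is handed in: The shut-off arm is down (0.39 rad or more of its 0.45 rad), the lid is shut to within 5 mm, and the scoop, bottle and cups are within 15 mm of their places, the bottle and cups upright (value of joint shutoff_arm above 0.39 rad and value of joint hatch_lid below 0.005 m and distance of each of scoop, bottle, cup_stack from where it was at the start of the episode below 0.015 m and angle between each of bottle, cup_stack's own z axis and vertical below 0.1 rad); the robot touches nothing.
It fails at once if the robot touches the hatch frame (contact force between hatch_frame and the fingers above 0.5 N or contact force between hatch_frame and the arm above 0.5 N).
It fails at once if the robot touches the cabinet, the ice mould or the bin (contact force between cabinet and the fingers above 0.5 N or contact force between cabinet and the arm above 0.5 N).
It fails at once if the arm's paddle is pressed with more than 80 N (contact force between paddle and anything else above 80 N).
It fails at once if the scoop, the bottle or the cup stack is lifted, carried or pushed more than 15 mm (distance of any of scoop, bottle, cup_stack from where it was at the start of the episode above 0.015 m).
It also fails if it takes over 58 s, if anything falls off the work surface, if the arm or the gripper's body presses on something with over 40 N, if the wrist force passes 120 N, or if a joint passes its speed limit or range.

## Robot

A 6-joint arm with a two-finger parallel gripper is mounted at the origin on the work surface. World frame = base frame: x ahead of the robot, y to its left, z up, the work surface at z = 0. Lengths are in m, angles in rad, forces in N, time in s.
With the tool pointing down it reaches from about 0.35 to 1 m from the base axis. Payload 7.1 kg.
Tool frame: the origin (TCP) lies between the finger pads; the fingertips stand 22 mm ahead of it and the grasp point (between the pads) lies 3 mm ahead of it; x points along the fingers, y is the direction in which the jaws open and shut, and the axes are right-handed (so a half turn about x gives the same grasp; the last joint's range is limited). The gripper opens to 85 mm and grips with 20 to 120 N. Pads are 22 mm wide; open, the fingers measure 114 mm over their backs; the gripper's body (76 mm by 85 mm) begins 54 mm behind the grasp point. The pads swing forward as they close: fully open they stand 13 mm farther back than shut.
Start: joints at [-1.258, 0.423, 1.63, -0, 1.089, -0.019], TCP at [0.204, -0.591, 0.253] pointing down, gripper open.
Joint ranges: [-3, 3], [-0.9, 2.11], [0.09, 2.58], [-1.31, 4.45], [0.11, 2.69], [-2.54, 2.54]. Speed limits (rad/s): [2.39, 2.39, 3.01, 3.14, 3.14, 3.14].

## Interface

Orientations are given as a rotation vector (axis times angle).
In Python, from rig import manip gives the robot as it stands. The module is installed in compiled form; this text tells all that it offers. Calls block until the motion is done:
- manip.move_to(position, orientation): joint-space move of the TCP to a pose.
- manip.servo_line(position, orientation=None, rate=0.15): straight line of the TCP; orientation=None keeps the orientation; rate is the mean speed in m/s.
- manip.set_joints(angles): joint-space move.
- manip.command_gripper(opening, f_grip=None): finger opening in m; f_grip is the grip in N (None keeps the last); returns when the fingers have stopped.
- manip.hold(seconds).
- manip.solve_ik(position, orientation): joint angles nearest the present ones, or None.
- manip.camera(name): name is "side" or "top"; returns a dict with "image" (384x512x3 uint8, red, green, blue), "fx", "fy", "cx", "cy" (pixels), "cam_to_world" (4x4, takes a point from camera to world coordinates). Camera axes: x right, y down, z forward; pixel columns grow to the right and rows downward; lengths in m; the calibration is good to about 2 mm. A picture is of the moment at which its call begins. There is no depth.
A pose or a line that the arm cannot do raises manip.IKError and nothing moves.
- manip.sign_off(): hands the job in, once; it reports no verdict.
Readings, each from a call of its own:
- manip.get_time(): time.
- manip.get_joint_positions(): joint angles.
- manip.get_joint_vel(): joint speeds.
- manip.get_tau(): joint torques, N m.
- manip.get_position(): TCP position.
- manip.get_ee_rot(): TCP orientation.
- manip.get_contact_force(): force on the tool from outside, world axes, zero at the start.
- manip.get_torque(): the same for the moment, N m.
- manip.get_width(): finger opening in m.
Only numpy, scipy, OpenCV 4.12 (cv2) and the standard library are available. Lean on these libraries where they do the work, as an engineer would, in place of code of your own. Each camera call takes 0.05 s, during which the arm holds its last target.

## Working session

There is one attempt and no reset: what is moved stays moved. The work goes in short steps, each a Python script; the robot and the scene stay as the last script left them, time stands still between calls to the robot, and variables do not carry over. Pictures are saved under pics/ and viewed, and the job is handed in when it is done.

```bash
mkdir -p pics
python3 - <<'E'
from rig import manip
import cv2,numpy as np,pickle
for n in("side","top"):
    c=manip.camera(n); pickle.dump(c,open(f"{n}0.pkl","wb"))
    cv2.imwrite(f"pics/{n}0.png",cv2.resize(c["image"][:,:,::-1],(800,600),interpolation=cv2.INTER_CUBIC))
    print(n,c["fx"],c["cx"],c["cy"],np.round(c["cam_to_world"],3).tolist())
print(manip.get_time(),manip.get_position(),manip.get_ee_rot(),manip.get_width())
E
```

```text
side 447.01372179954296 247.65926078766603 200.4697794072657 [[0.388, 0.873, -0.296, 0.946], [0.922, -0.37, 0.118, -0.137], [-0.006, -0.319, -0.948, 1.392], [0.0, 0.0, 0.0, 1.0]]
top 483.2390625769715 252.6108255311993 193.19792292447397 [[-0.028, -0.979, 0.2, 0.257], [-1.0, 0.027, -0.008, -0.003], [0.002, -0.201, -0.98, 1.672], [0.0, 0.0, 0.0, 1.0]]
0.1 [ 0.20346398 -0.59045727  0.25262148] [ 2.04202835  0.34337319 -2.04245916] 0.08557514858308873
```

View pics/side0.png

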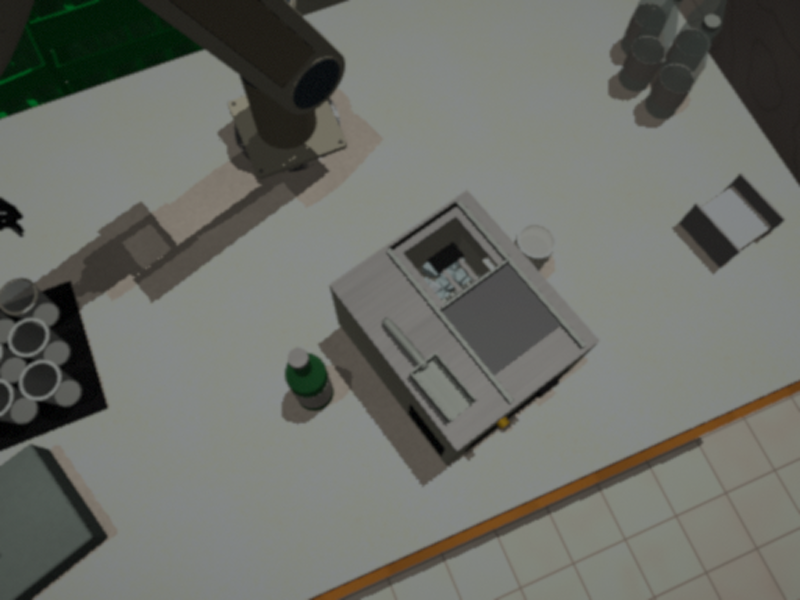

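View pics/top0.png

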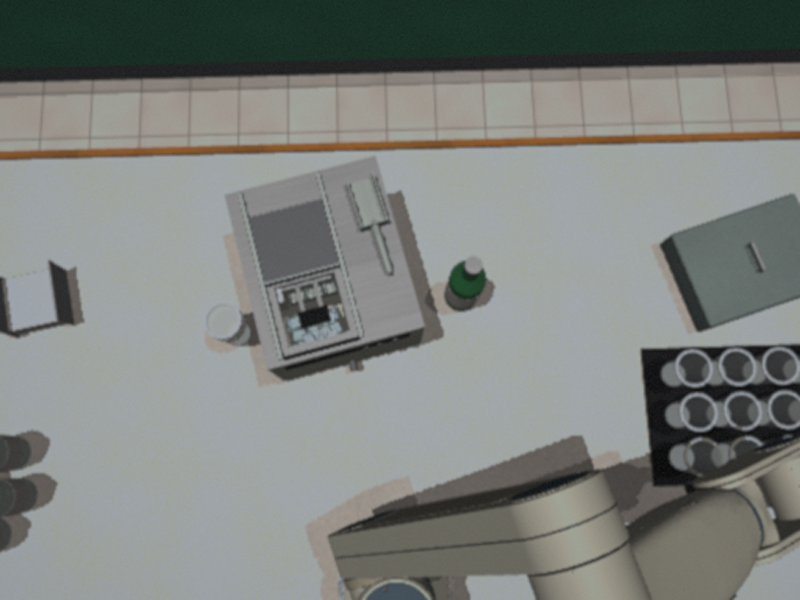

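The side view shows the machine's top with corners at about (468,192), (332,290), (452,447) and (597,340). The top view shows the same corners at about (377,158), (228,195), (272,370) and (424,328), with the black paddle at about (314,315). Next I'll zoom in.

Run:
```python
import cv2,pickle
for n,(u0,v0,w,h) in {"side":(205,115,185,185),"top":(140,95,140,150)}.items():
    im=pickle.load(open(f"{n}0.pkl","rb"))["image"][v0:v0+h,u0:u0+w,::-1]
    s=4 if n=="top" else 3.2
    o=cv2.resize(im,None,fx=s,fy=s,interpolation=cv2.INTER_CUBIC)
    o=cv2.convertScaleAbs(o,alpha=1.5)
    for k in range(0,w,20): cv2.putText(o,str(u0+k),(int(k*s),8),0,.3,(0,0,255)); cv2.line(o,(int(k*s),0),(int(k*s),4),(0,0,255))
    for k in range(0,h,20): cv2.putText(o,str(v0+k),(0,int(k*s)),0,.3,(0,0,255))
    cv2.imwrite(f"pics/{n}0z.png",o); print(o.shape)
```

```text
(592, 592, 3)
(600, 560, 3)
```

View pics/side0z.png

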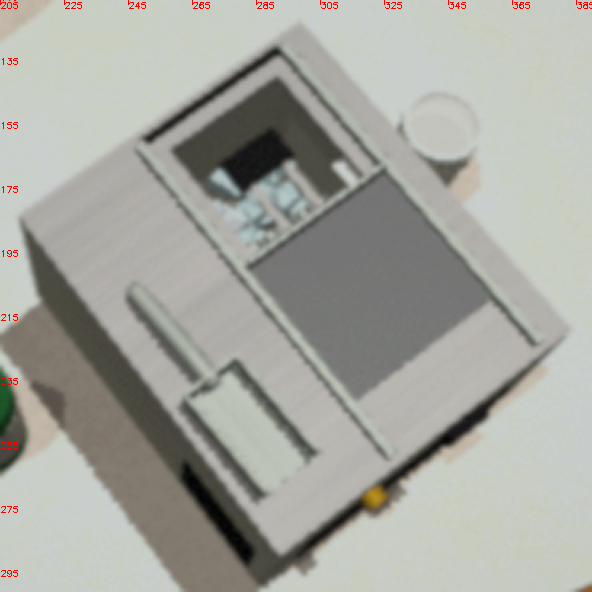

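View pics/top0z.png

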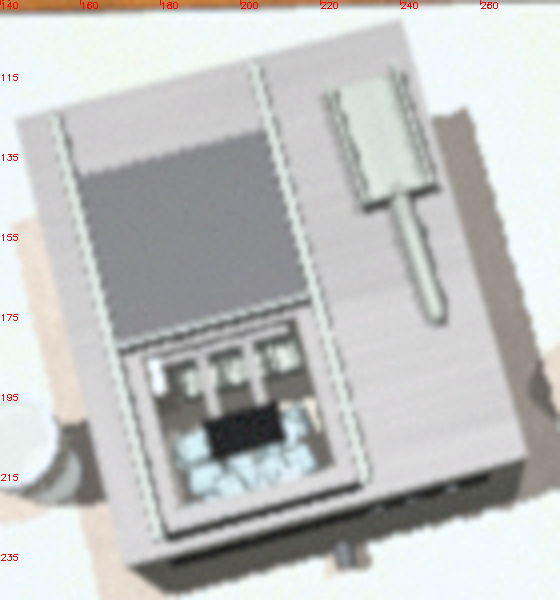

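```bash
cat > h.py <<'E'
import numpy as np
def ray(c,u,v,z):
    T=c["cam_to_world"]; d=T[:3,:3]@np.array([(u-c["cx"])/c["fx"],(v-c["cy"])/c["fy"],1]); o=T[:3,3]
    return (o+d*(z-o[2])/d[2])
def fit(L,W):
    L=np.array(L);W=np.array(W)[:,:2]; a=L-L.mean(0);b=W-W.mean(0)
    th=np.arctan2((a[:,0]*b[:,1]-a[:,1]*b[:,0]).sum(),(a*b).sum())
    R=np.array([[np.cos(th),-np.sin(th)],[np.sin(th),np.cos(th)]])
    t=W.mean(0)-R@L.mean(0); return th,t,R,W-(L@R.T+t)
E
python3 - <<'E'
import pickle
from h import *
L=[(-.09,.11),(-.09,-.2),(.27,-.2),(.27,.11)]
P={"side":[(300,22),(20,216),(283,555),(569,328)],"top":[(127,566),(526,456),(402,20),(17,118)]}
S={"side":(3.2,205,115),"top":(4,140,95)}
px=lambda n,x,y:((x+.5)/S[n][0]-.5+S[n][1],(y+.5)/S[n][0]-.5+S[n][2])
C={n:pickle.load(open(f"{n}0.pkl","rb")) for n in P}
AW=[]
F={}
for n in P:
    W=[ray(C[n],*px(n,*p),.25) for p in P[n]]; AW+=W
    th,t,R,r=fit(L,W); F[n]=(th,t,R); print(n,th,t,np.round(r*1000,1).tolist())
th,t,R,r=fit(L+L,AW); print("both",th,t,np.round(r*1000,1).tolist())
np.savez("pose.npz",th=th,t=t)
loc=lambda n,p,z:np.round((R.T@(ray(C[n],*px(n,*p),z)[:2]-t))*1000,1)
print("rails/hole top z250/260")
for p in [(180,505),(330,463)]: print("hole top",loc("top",p,.25))
for p in [(365,485),(160,540),(55,116),(257,64)]: print("rail top",loc("top",p,.26))
for p in [(140,147),(283,48),(540,342),(392,457)]: print("rail side",loc("side",p,.26))
for p in [(278,77),(172,150)]: print("hole side",loc("side",p,.25))
for p in [(118,347),(312,297)]: print("flange top front edge",loc("top",p,.2745))
for p in [(247,265),(386,168)]: print("flange side",loc("side",p,.2745))
for p in [(78,176),(263,128)]: print("lidback top",loc("top",p,.2565))
for p in [(360,400),(492,303)]: print("lidback side",loc("side",p,.2565))
for p in [(205,415),(278,402),(285,440),(212,458)]: print("paddle top",loc("top",p,.237))
for p in [(222,160),(270,128),(292,155),(240,185)]: print("paddle side",loc("side",p,.237))
for n,p in [("top",(395,70)),("top",(437,188)),("top",(365,210)),("top",(325,92)),("top",(438,325))]: print("scoop",loc(n,p,.27))
E
```

```text
side 0.246490246073843 [0.53916563 0.14744186] [[1.4, -0.3], [0.9, 2.0], [-0.3, 1.2], [-1.9, -2.9]]
top 0.24145240055250894 [0.53911111 0.14599914] [[0.2, -1.9], [0.3, 2.1], [-1.0, 0.7], [0.5, -0.9]]
both 0.24396711477830776 [0.53913815 0.14672098] [[1.2, 0.1], [1.4, 2.6], [0.0, 2.7], [-2.3, -1.6], [0.4, -2.4], [-0.2, 1.4], [-1.4, -0.8], [0.9, -2.2]]
rails/hole top z250/260
hole top [-56.6  59. ]
hole top [-55.8 -56.3]
rail top [-80.5 -77.1]
rail top [-79.6  78.5]
rail top [260.   77.9]
rail top [259.5 -82.1]
rail side [-74.1 -80. ]
rail side [-74.2  77.5]
rail side [262.5  77.7]
rail side [262.8 -80.8]
hole side [-58.1  60.2]
hole side [-58.6 -57. ]
flange top front edge [66.2 72.5]
flange top front edge [ 64.6 -75.8]
flange side [ 69.  -76.8]
flange side [71.4 70.6]
lidback top [209.7  72.4]
lidback top [209.2 -73.6]
lidback side [211.1 -70.4]
lidback side [213.3  69.9]
paddle top [ 7.3 25.5]
paddle top [  2.3 -30.2]
paddle top [-27.5 -27.9]
paddle top [-26.1  28.5]
paddle side [-29.1 -24.2]
paddle side [-27.8  28.4]
paddle side [ 4.  27.7]
paddle side [ -1.1 -26.2]
scoop [ 222.5 -182.8]
scoop [ 122.9 -188.6]
scoop [ 120.7 -131.6]
scoop [ 219.6 -126.5]
scoop [  19.9 -160.9]
```

The two views agree to 2–3 mm. The machine's yaw is 0.244 rad, its origin is at (0.539, 0.147), the lid is about 0.14 open and the window is clear. Next: close the fingers, rise, and go above the paddle.

```bash
cat >> h.py <<'E'
from scipy.spatial.transform import Rotation as Ro
d=np.load("pose.npz"); th=float(d["th"]); t=d["t"]
c,s=np.cos(th),np.sin(th); X=np.array([c,s,0]);Y=np.array([-s,c,0])
ORI=Ro.from_matrix(np.c_[[0,0,-1],Y,X]).as_rotvec()
ORI2=Ro.from_matrix(np.c_[[0,0,-1],-Y,-X]).as_rotvec()
def w(x,y,z): # machine-frame (m) -> world; z = TCP
    return np.array([t[0],t[1],0])+X*x+Y*y+np.array([0,0,z])
def l(p): p=np.asarray(p); q=p[:2]-t; return np.round(np.array([q@X[:2],q@Y[:2],p[2]])*1000,1)
E
python3 - <<'E'
from rig import manip
from h import *
manip.command_gripper(0.0,30)
p=manip.get_position(); p[2]=.47
manip.servo_line(p,rate=.25)
a=manip.solve_ik(w(-.016,-.001,.42),ORI);b=manip.solve_ik(w(-.016,-.001,.42),ORI2)
print(a,b,manip.get_joint_positions())
o=ORI if a is not None and (b is None or abs(a[5])<=abs(b[5])) else ORI2
np.save("ori.npy",o)
manip.move_to(w(-.016,-.001,.42),o)
print(l(manip.get_position()),manip.get_width(),manip.get_contact_force(),manip.get_time())
import cv2
c=manip.camera("side"); cv2.imwrite("pics/side1.png",cv2.resize(c["image"][80:310,180:400,::-1],None,fx=2.6,fy=2.6,interpolation=cv2.INTER_CUBIC))
E
```

```text
[ 2.42575905e-01  1.46300159e-01  1.62057287e+00 -4.44089210e-16
  1.37471962e+00 -1.57218754e+00] [0.24257591 0.14630016 1.62057287 0.         1.37471962 1.56940512] [-1.25804140e+00  2.62610945e-01  1.37331707e+00  1.29926199e-06
  1.50827586e+00 -1.90425178e-02]
[-15.9  -1.7 420. ] -5.757834520093726e-05 [0.28912824 0.49474375 0.50511587] 4.7083
```

View pics/side1.png

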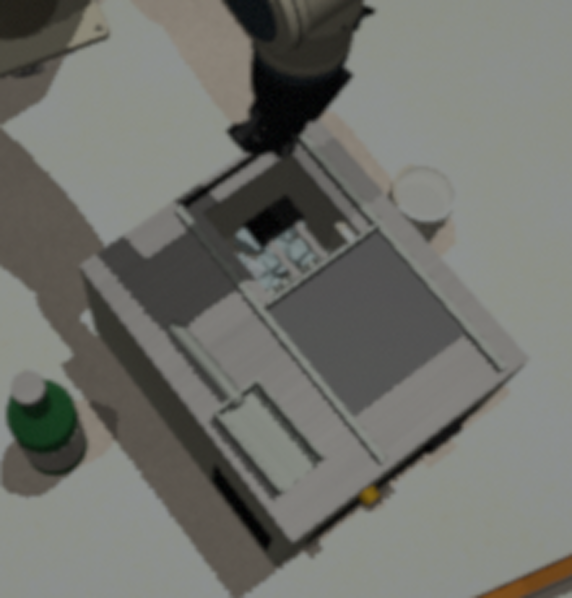

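The gripper hangs above the window's front edge, with dark fingers at about (240–350, 75–150) and the paddle at (272,222). I'll go down to just above the hatch and look again.

Run:
```python
from rig import manip
from h import *
import cv2
o=np.load("ori.npy")
manip.servo_line(w(-.016,-.001,.285),o,rate=.12)
print(l(manip.get_position()),manip.get_contact_force(),manip.get_time())
for n,(u,v) in {"side":(230,80),"top":(140,110)}.items():
    c=manip.camera(n); cv2.imwrite(f"pics/{n}2.png",cv2.convertScaleAbs(cv2.resize(c["image"][v:v+140,u:u+140,::-1],None,fx=4,fy=4,interpolation=cv2.INTER_CUBIC),alpha=1.5))
```

```text
[-15.5  -1.  285.8] [ 0.06755561 -0.56135433  0.03276826] 6.0333
```

View pics/side2.png

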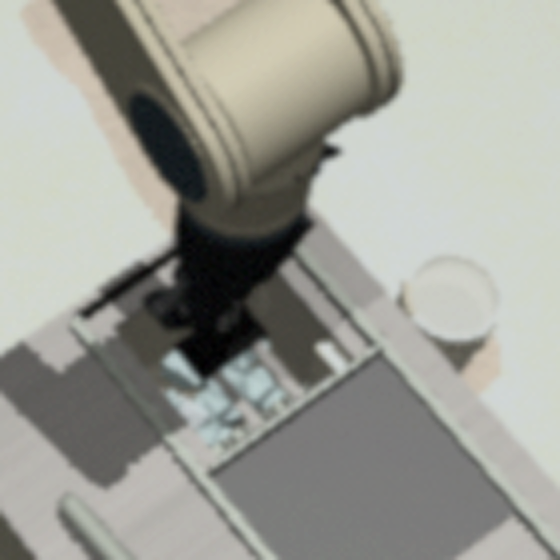

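View pics/top2.png

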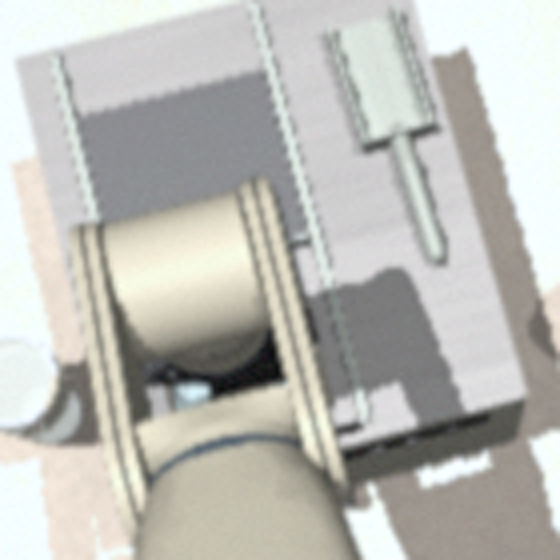

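Run:
```python
import pickle
from h import *
C=pickle.load(open("side0.pkl","rb"))
for p in [(165,322),(148,300),(165,290),(310,225),(210,372),(250,340)]:
    for z in (.24,.26,.28,.30,.32): print(p,z,l(ray(C,230+(p[0]+.5)/4-.5,80+(p[1]+.5)/4-.5,z)),end=' ')
    print()
```

```text
(165, 322) 0.24 [-44.4 -23.7 240. ] (165, 322) 0.26 [-38.  -29.8 260. ] (165, 322) 0.28 [-31.5 -35.8 280. ] (165, 322) 0.3 [-25.1 -41.9 300. ] (165, 322) 0.32 [-18.7 -48.  320. ] 
(148, 300) 0.24 [-64.9 -22.9 240. ] (148, 300) 0.26 [-58.1 -29.  260. ] (148, 300) 0.28 [-51.3 -35.1 280. ] (148, 300) 0.3 [-44.5 -41.2 300. ] (148, 300) 0.32 [-37.8 -47.3 320. ] 
(165, 290) 0.24 [-63.8  -8.6 240. ] (165, 290) 0.26 [-57. -15. 260.] (165, 290) 0.28 [-50.3 -21.3 280. ] (165, 290) 0.3 [-43.5 -27.7 300. ] (165, 290) 0.32 [-36.7 -34.  320. ] 
(310, 225) 0.24 [-41.7 105.1 240. ] (310, 225) 0.26 [-35.3  96.8 260. ] (310, 225) 0.28 [-28.9  88.5 280. ] (310, 225) 0.3 [-22.6  80.2 300. ] (310, 225) 0.32 [-16.2  71.8 320. ] 
(210, 372) 0.24 [  4.2 -21.9 240. ] (210, 372) 0.26 [  9.8 -28.  260. ] (210, 372) 0.28 [ 15.4 -34.1 280. ] (210, 372) 0.3 [ 21.  -40.2 300. ] (210, 372) 0.32 [ 26.6 -46.3 320. ] 
(250, 340) 0.24 [  2.1  15.3 240. ] (250, 340) 0.26 [  7.7   8.6 260. ] (250, 340) 0.28 [ 13.3   1.8 280. ] (250, 340) 0.3 [ 19.   -4.9 300. ] (250, 340) 0.32 [ 24.6 -11.7 320. ]
```

The knuckle bulge sits about 40 mm above the TCP and within ±50 mm in y, so it clears the window and rails at full depth. Now I'll press in small steps, watching the force.

Run:
```python
from rig import manip
from h import *
o=np.load("ori.npy")
z=.270
manip.servo_line(w(-.016,-.001,z),o,rate=.08)
while z>.226:
    z-=.0015
    manip.servo_line(w(-.016,-.001,z),o,rate=.02)
    f=manip.get_contact_force(); p=l(manip.get_position())
    print(round(z*1e3,1),p,np.round(f,1),round(manip.get_time(),2))
    if np.linalg.norm(f)>22: break
```

```text
268.5 [-15.9  -1.  268.7] [ 0.2 -0.4  0.2] 6.72
267.0 [-16.  -1. 267.] [ 0.4 -0.9  0.6] 6.97
265.5 [-16.1  -1.  265.4] [0.3 0.4 0. ] 7.22
264.0 [-16.1  -1.  263.9] [ 0.4 -0.5  0.3] 7.47
262.5 [-16.1  -1.  262.4] [-0.2  0.1  0.1] 7.72
261.0 [-16.1  -1.  260.9] [ 0.3 -0.3  0. ] 7.97
259.5 [-16.1  -1.  259.4] [-0.3  0.1 -0.4] 8.22
258.0 [-15.9  -1.  258. ] [ 0.4 -0.1  0.9] 8.47
256.5 [-15.9  -1.  256.5] [-0.   0.4  1.4] 8.72
255.0 [-16.   -1.  254.9] [-0.4  0.3  1.2] 8.97
253.5 [-16.   -1.  253.4] [-0.4  0.3  0.9] 9.22
252.0 [-16.   -1.  251.9] [ 0.  -0.1  1.6] 9.47
250.5 [-16.   -1.  250.4] [-1.3  0.4  1.7] 9.72
249.0 [-16.   -1.  248.9] [0.1 0.1 1.1] 9.97
247.5 [-15.9  -1.  247.4] [-0.7  0.1  1.2] 10.22
246.0 [-15.9  -1.  245.9] [1.9 0.4 1.4] 10.47
244.5 [-15.8  -1.  244.5] [0.6 0.1 2.1] 10.72
243.0 [-15.9  -1.  243. ] [1.3 0.3 2.4] 10.97
241.5 [-16.   -1.  241.4] [1.  0.4 2.4] 11.22
240.0 [-16.1  -1.  239.8] [0.3 0.5 2.5] 11.47
238.5 [-16.1  -1.  238.3] [ 1.4 -0.   2.6] 11.72
237.0 [-16.1  -1.  236.8] [ 1.  -0.   3.4] 11.97
235.5 [-16.1  -1.  235.3] [ 1.1 -0.6  2.6] 12.22
234.0 [-16.1  -1.  233.9] [ 0.7 -0.2  1.5] 12.47
232.5 [-16.1  -1.  232.3] [ 0.6 -0.4  1.6] 12.72
231.0 [-16.1  -1.  230.8] [ 0.5 -0.1  2.7] 12.97
229.5 [-15.9  -1.  230.1] [-0.8  0.7  8.6] 13.22
228.0 [-15.8  -1.  229.7] [-5.7 -0.3 19. ] 13.47
226.5 [-15.7  -1.  229.4] [-8.2 -2.4 28. ] 13.72
```

It met firm resistance at TCP z≈230 mm (tips ≈208 mm), as expected for the lower stop. I'll hold, withdraw and look.

Run:
```python
from rig import manip
from h import *
import cv2,pickle
o=np.load("ori.npy")
manip.hold(.4); print(manip.get_contact_force())
manip.servo_line(w(-.016,-.001,.34),o,rate=.12)
manip.servo_line(w(.11,-.001,.34),o,rate=.15)
print(l(manip.get_position()),manip.get_contact_force(),manip.get_time())
for n,(u,v) in {"side":(230,80),"top":(140,110)}.items():
    c=manip.camera(n); pickle.dump(c,open(f"{n}3.pkl","wb")); cv2.imwrite(f"pics/{n}3.png",cv2.convertScaleAbs(cv2.resize(c["image"][v:v+140,u:u+140,::-1],None,fx=4,fy=4,interpolation=cv2.INTER_CUBIC),alpha=1.5))
```

```text
[-7.01346756 -2.26655544 27.17058215]
[109.4  -1.  339.7] [-0.14866595  1.06584267  0.48351407] 16.2083
```

View pics/side3.png

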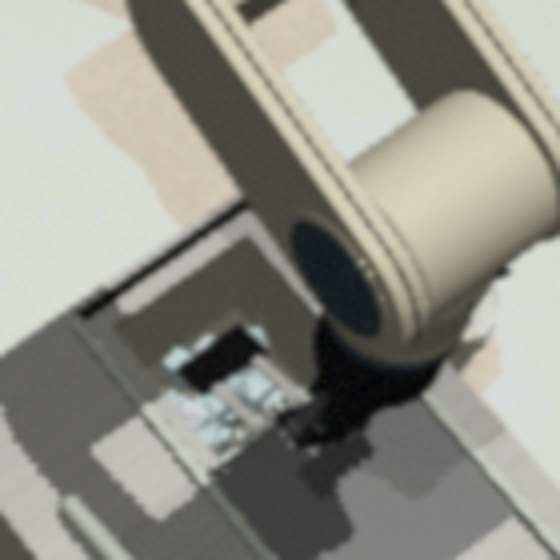

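View pics/top3.png

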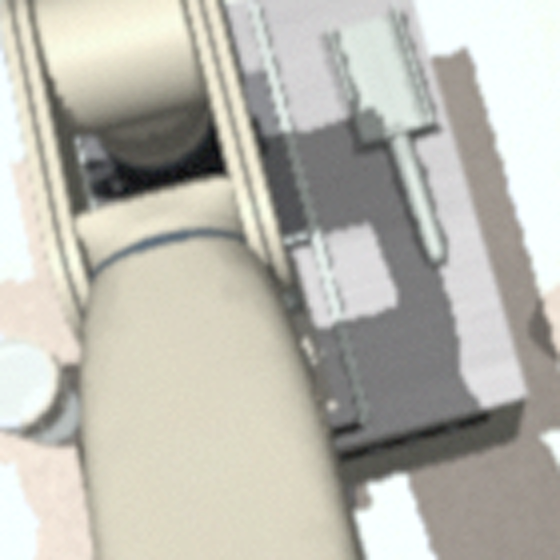

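Run:
```python
import pickle,cv2
from h import *
C=pickle.load(open("side3.pkl","rb")); C0=pickle.load(open("side0.pkl","rb"))
for c in (C0,C):
    g=c["image"][80:220,230:370].max(2); m=(g<22).astype(np.uint8)
    n,lab,st,ce=cv2.connectedComponentsWithStats(m)
    for i in range(1,n):
        if st[i,4]>60: print(st[i],[l(ray(c,230+ce[i][0],80+ce[i][1],z)).tolist() for z in (.209,.24)])
```

```text
[ 45  76  21  18 177] [[-20.1, 10.1, 209.0], [-11.0, 0.0, 240.0]]
[ 75  80  34  31 437] [[67.0, 62.0, 209.0], [73.8, 50.6, 240.0]]
[ 46  82  19  15 127] [[-7.5, -0.1, 209.0], [1.2, -9.9, 240.0]]
```

The paddle centroid now sits at (-7.5, -0.1) mm on the z=209 plane, against (-11, 0) at z=240 before. That matches the lower stop exactly. Now the lid.

Run:
```python
from rig import manip
from h import *
o=np.load("ori.npy")
Z=.284
manip.servo_line(w(.11,-.001,Z),o,rate=.06)
print(l(manip.get_position()),np.round(manip.get_contact_force(),1),manip.get_time())
for x in (.09,.08,.07,.05,.02,-.01,-.035,-.045):
    manip.servo_line(w(x,-.001,Z),o,rate=.04)
    f=manip.get_contact_force(); print(x,l(manip.get_position()),np.round([f@X,f@Y,f[2]],1),round(manip.get_time(),2))
    if np.linalg.norm(f)>15: break
else:
    while x>-.066:
        x-=.0015
        manip.servo_line(w(x,-.001,Z),o,rate=.02)
        f=manip.get_contact_force(); print(round(x,4),l(manip.get_position()),np.round([f@X,f@Y,f[2]],1),round(manip.get_time(),2))
        if f@X>14: break
```

```text
[110.3  -1.  284.5] [-0.6  0.2 -0.2] 17.3917
0.09 [ 90.   -1.  284.2] [0.9 0.3 1. ] 18.04
0.08 [ 79.7  -1.  284.1] [-0.4 -0.5  0.6] 18.44
0.07 [ 69.5  -1.  284. ] [ 0.2  0.1 -0.5] 18.84
0.05 [ 49.6  -1.  284. ] [ 1.2  0.3 -0.7] 19.49
0.02 [ 19.8  -1.  284. ] [0.1 0.4 0. ] 20.39
-0.01 [-10.2  -1.  284. ] [-0.1 -0.3  0.3] 21.29
-0.035 [-35.3  -1.  284. ] [ 1.6 -1.1  0.3] 22.07
-0.045 [-45.5  -1.  284. ] [-0.1 -1.2 -0.8] 22.47
-0.0465 [-46.6  -1.  284. ] [0.5 0.3 0.3] 22.72
-0.048 [-48.  -1. 284.] [ 1.  -0.3  0.7] 22.97
-0.0495 [-49.6  -1.  284. ] [0.9 0.5 0.2] 23.22
-0.051 [-51.1  -1.  284. ] [ 0.6 -0.1  0.8] 23.47
-0.0525 [-52.7  -1.  284. ] [ 0.9  0.3 -0.5] 23.72
-0.054 [-54.2  -1.  284. ] [0.6 0.3 0.2] 23.97
-0.0555 [-55.7  -1.  284. ] [ 1.1 -0.1  0.6] 24.22
-0.057 [-55.9  -1.  284.1] [ 6.3 -0.1 -3.2] 24.47
-0.0585 [-56.   -1.  284.3] [11.6  0.2 -6.3] 24.72
-0.06 [-56.1  -1.  284.5] [ 17.7  -0.1 -11.8] 24.97
```

The lid met its stop at TCP x≈-56 mm (I predicted -57). I'll hold, back off, rise and check.

Run:
```python
from rig import manip
from h import *
import cv2,pickle
o=np.load("ori.npy")
manip.hold(.4)
manip.servo_line(w(-.035,-.001,.284),o,rate=.05)
manip.servo_line(w(-.035,-.001,.47),o,rate=.15)
manip.servo_line([.36,-.42,.47],rate=.2)
print(manip.get_position(),manip.get_contact_force(),manip.get_time())
for n,(u,v,W,H) in {"side":(205,115,185,185),"top":(130,95,190,150)}.items():
    c=manip.camera(n); pickle.dump(c,open(f"{n}4.pkl","wb")); cv2.imwrite(f"pics/{n}4.png",cv2.convertScaleAbs(cv2.resize(c["image"][v:v+H,u:u+W,::-1],None,fx=3.2,fy=3.2,interpolation=cv2.INTER_CUBIC),alpha=1.5))
```

```text
[ 0.36020312 -0.41960408  0.47010319] [ 0.22221807  0.11843761 -0.59727539] 30.4417
```

View pics/side4.png

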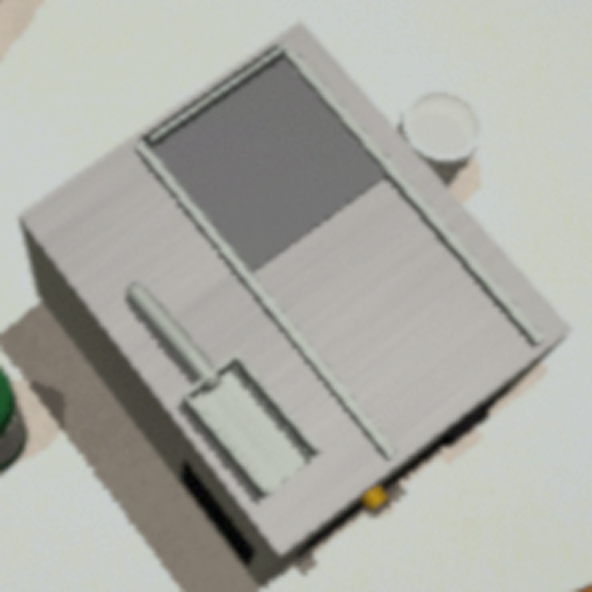

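View pics/top4.png

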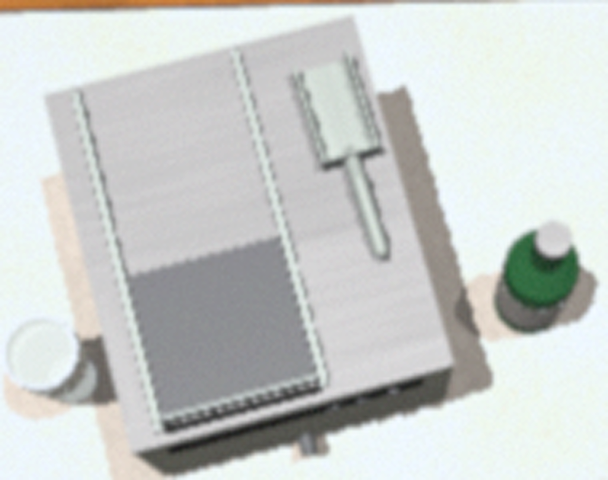

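Both views show the lid shut, with its flange at the front stop: (145,137)–(285,50) in the side view and (165,425)–(320,382) in the top view. The scoop, bottle and cups look unmoved. One number check on the lid's back edge and on the bystanders' image differences before I hand in.

Run:
```python
from rig import manip
import pickle,cv2
from h import *
c=pickle.load(open("side4.pkl","rb")); ct=pickle.load(open("top4.pkl","rb"))
for p in [(252,271),(384,180)]: print("side back",l(ray(c,205+(p[0]+.5)/3.2-.5,115+(p[1]+.5)/3.2-.5,.2565)))
for p in [(128,274),(280,236)]: print("top back",l(ray(ct,130+(p[0]+.5)/3.2-.5,95+(p[1]+.5)/3.2-.5,.2565)))
a=pickle.load(open("side0.pkl","rb"))["image"].astype(int);d=abs(a-c["image"]).max(2)
for n,(u,v,w_,h_) in {"scoop":(240,200,65,75),"cups":(328,140,30,40),"bottle":(180,220,35,45)}.items(): print(n,d[v:v+h_,u:u+w_].max(),d[v:v+h_,u:u+w_].mean())
manip.sign_off()
```

```text
side back [ 71.5 -71.9 256.5]
side back [ 74.8  69.2 256.5]
top back [ 73.8  72.1 256.5]
top back [ 71.3 -74.8 256.5]
scoop 43 3.2102564102564104
cups 39 1.3733333333333333
bottle 6 1.2146031746031747
the job is handed in; nothing more can be done
```

I pressed the ice maker's shut-off paddle to its lower stop, pushed the lid shut, backed the arm away and handed the job in at about 30 s of the 58 s allowed. `sign_off` reports no verdict.

- **Paddle:** I pressed it with closed fingertips through the open hatch, to about 28 N at the stop. Afterwards the camera put its centre at x -7.5 mm with z assumed 209 mm, which matches the lower stop. I could not see it again once the lid was shut.
- **Lid:** I pushed the flange until it met firm resistance (about 18 N along the push). The fingers stopped at x -56 mm, against the -57 mm I expected.
- **Lid disagreement:** the pictures put the lid's back edge at x 71–75 mm (mean 73), where fully shut should be 70. That is within the 2–3 mm camera error I saw, but it does not by itself prove the lid is within 5 mm.
- **Scoop, bottle and cups:** in the side view, before and after, they looked unmoved. The bottle region barely changed. The scoop and cups regions had a few pixels differing by up to 43 grey levels, averaging 1–3. I did not trace the cause, and I did not measure any displacement.
- **Machine:** there was no sign of touching the frame or cabinet. At the last reading the measured force was only noise, with the arm clear of everything.

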